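# Set the feeder and hold its tray lock open

## Robot

A 6-joint arm with a two-finger parallel gripper is mounted at the origin on the work surface. World frame = base frame: x ahead of the robot, y to its left, z up, the work surface at z = 0. Lengths are in mm, angles in degrees, forces in N, time in s.
With the tool pointing down it reaches from about 300 to 850 mm from the base axis. Payload 4.2 kg.
Tool frame: the origin (TCP) lies at the very end of the fingers, on their centre line; the grasp point (between the pads) lies 19 mm behind it; z points along the fingers, y is the direction in which the jaws open and shut (so a half turn about z gives the same grasp; the last joint's range is limited). The gripper opens to 91 mm and grips with 3 to 60 N. Pads are 32 mm wide; open, the fingers measure 118 mm over their backs; the gripper's body (76 mm by 178 mm) begins 60 mm behind the grasp point.
Start: joints at [70.703, 18.312, 89.639, -0, 72.044, -1.146], TCP at [179.132, 546.405, 177.476] pointing down, gripper open.
Joint ranges: [-177.97, 177.97], [-48.28, 115.42], [12.27, 149.76], [-77.06, 257.06], [2.81, 150.46], [-146.56, 146.56]. Speed limits (degrees/s): [147.25, 147.25, 180, 180, 180, 180].

## Interface

Orientations are given as [roll, pitch, yaw] about the fixed x, y, z axes, in that order (R = Rz(yaw) Ry(pitch) Rx(roll)).
In Python, from workcell import env gives the robot as it stands. The module is installed in compiled form; this text tells all that it offers.
- The arm moves only by the tool arm_command, never from a script. Its argument "targets" is a list of rows, each a list of 5 numbers: the closure, from 0 (fully open) to 1 (shut), then the shift along the tool's x, y, z each as a share of 50 cm, from -1 to 1, then the turn about the tool's z as a share of pi/4 rad, from -1 to 1. A call has 1 to 8 rows; each row is the pose to reach, as a shift and turn from the pose measured when the call began, along the tool's axes at that moment; what a row does not reach only later rows make up. A row lasts 1/12 s, in which the tool goes at most 41.7 mm and 7.16 degrees, less where a joint would pass 70% of its speed; a pose out of reach is approached as far as the arm can. A call with a number of a shift or a turn outside -1 to 1 is refused whole. A call with a gripper value outside its range is refused whole. The fingers move at their own pace and stop on an object; "squeeze" is the grip in N (left out, the last holds). Time passes only in rows, so rows that repeat a pose let the fingers close. It gives the time, the measured TCP pose, the force and the opening at its end, in the units of the state.
- env.state(): the state, without advancing time (a new reading comes with each control period).
- env.grab_frame(name): name is "scene" or "side" or "wrist"; returns the picture (400x640x3 uint8, red, green, blue); there is no depth.
- env.camera_params(name): a dict with "camera_matrix" (3x3 intrinsics, pixels), "R" (3x3) and "t" (3): a world point X has camera coordinates R X + t; the wrist camera has in their place "hand_eye" (4x4, takes a point from camera to tool coordinates, whose origin is the TCP and whose axes are the flange's). Camera axes: x right, y down, z forward; pixel columns grow to the right and rows downward; lengths in mm; the calibration is good to about 2 mm. The wrist camera is an equidistant fisheye: a pixel r from the principal point sees the ray r / f radians off the axis. A picture is of the moment at which its call begins: read the wrist's pose just before it. camera_params takes no time and is no camera call.
- env.job_done(): hands the job in, once; it reports no verdict.
The state is a dict: "time_s": time; "qpos": joint angles; "qvel": joint speeds; "effort": joint torques, N m; "ee_pos": TCP position; "ee_rot": TCP orientation; "force": force on the tool from outside, world axes, zero at the start; "torque": the same for the moment, N m; "gripper_width": finger opening in mm.
Only numpy, scipy, OpenCV 4.12 (cv2) and the standard library are available. Lean on these libraries where they do the work, as an engineer would, in place of code of your own. Each camera call takes 0.05 s, during which the arm holds its last target.

## Task

I am changing the tray of the vibratory feeder. First turn the feed-rate dial on the control unit down to mark 4 for the next sample (the short mark just before the long middle one), then take the black knob of the sprung lock pin at the front of the feeder and pull it straight back as far as it goes, so that the pin is clear of the tray's hole. Finish there, still gripping the knob and holding the pin fully back against its spring so that I can slide the tray off, and leave the glassware, tools and other things around undisturbed.

Things in the scene. Friction and masses are not known exactly. Their poses are not given: they have to be found in the camera images.
- feeder: vibratory feeder, fixed to the bench: grey base 100 x 150 mm, aluminium drive head, steel U-shaped tray 60 mm wide, spanning y -110 to +210 mm, walls up to 130 mm above the bench. Origin on the bench under the base's middle; x points level away from its front (the lock pin is on the -x side), y along the tray to its outlet, z up
- plunger_grip (a point): middle of the grip of the lock pin's black knob, 78 mm above the bench, 78 mm in front (-x) of the feeder's origin when home; axes as the feeder's. The grip is a level cylinder along x, 27 mm in diameter, 20 mm long, with a flange (33 mm, 6 mm thick) on its outer end; pulling moves it along -x. Only bench beneath; lock nut 12 mm, bracket (74 mm wide, top at 98 mm) 20 mm away towards +x
- plunger_knob (a joint): travel of the lock pin in m: 0 = home in the tray's hole, 0.015 = fully back at its stop. The 10 mm pin reaches 9 mm into the hole, so it is clear beyond 0.009. The spring pulls it home with 5 N at 0 and 11 N at 0.015; it has no catch and snaps home if let go
- seat_hole (a point): mouth of the seat hole (10.5 mm) in the steel lug under the tray's front wall; axes as the feeder's
- pin_nose (a point): tip of the lock pin, 51 mm from plunger_grip towards the tray (+x); axes as the feeder's
- control_unit: the feeder's control unit, fixed to the bench: white box 150 (x) x 160 (y) mm, 65 mm tall, dial on its flat top. Origin on the bench under its middle; x points away from the operator's side, y to the operator's left, z up. The dial's axis is upright, at x = -20 mm, y = +25 mm
- dial_grip (a point): middle of the grip bar of the black feed-rate dial, on its axis, 84 mm above the bench. The bar is 40 mm long, 11 mm thick, from 72 to 96 mm above the bench; under it a round skirt 44 mm across. x points along the bar to the end with the white index line, z up
- dial_knob (a joint): dial angle in rad, 0 to 4.712, growing clockwise from above. Eleven black marks 27 degrees (0.4712 rad) apart, mark 0 at 0, mark 10 at 4.712; 0, 5 and 10 are longer. Mark 5 points to control_unit +x; mark 4 is the next anticlockwise, at 1.885. Starts between marks 5.5 and 9; light friction (0.03 N m), stays where left
- beaker: empty glass beaker, 70 mm across the mouth, 80 mm tall, standing under the outlet end of the feeder's tray; origin at the centre of its foot
- sample_cup: low lidded white plastic sample cup, 48 mm across, 45 mm tall, in front of the feeder beside the plunger (about 110 mm to the side of the plunger's axis); origin at the centre of its foot
- sample_jar: amber sample jar with black lid, 56 mm across, 75 mm tall, beside the control unit; origin at the centre of its foot
- dish: shallow steel weighing dish, 90 mm across, 28 mm tall, near the robot; origin at the centre of its foot
- brush: tray-cleaning brush with wooden handle, 200 mm long, lying at the back of the bench; origin on its underside, near its middle
- bottle: white plastic bottle with blue cap, 64 mm across, 150 mm tall, at the back; origin at the centre of its foot
- weight: 200 g steel balance weight with a small top knob, 32 mm across, 48 mm tall, at the back; origin at the centre of its foot

How it is judged (in metres and radians):
On the way, in this order (a step that is already met when the one before it is completed fails the run):
1. the dial stands at mark 4 while the lock pin is still home (value of joint dial_knob between 1.743 and 2.026 rad and value of joint plunger_knob below 0.003 m), for 0.3 s.
2. the fingers hold the lock pin fully back (value of joint plunger_knob above 0.0125 m and contact force between the fingers and plunger_knob above 2 N), for 0.3 s.
At the end, for the whole second after the job is handed in: the dial stands within 0.3 of a mark interval of mark 4, and the robot's fingers hold the lock pin's knob at least 12.5 mm back of its 15 mm travel, steadily, with the pin clear of its hole (all of step 2 and value of joint dial_knob between 1.743 and 2.026 rad and velocity of joint plunger_knob between -0.01 and 0.01 m/s); the arm keeps its last pose, push and grip.
It fails at once if one of the loose things around is pushed more than 30 mm (distance of any of beaker, sample_cup, sample_jar, dish, brush, bottle, weight from where it was at the start of the episode above 0.03 m).
It fails at once if a standing vessel or the weight is tipped over (angle between any of beaker, sample_cup, sample_jar, dish, bottle, weight's own z axis and vertical above 0.5 rad).
It also fails if it takes over 67 s, if anything falls off the work surface, if the arm or the gripper's body presses on something with over 40 N, if the wrist force passes 120 N, or if a joint passes its speed limit or range.

## Working session

There is one attempt and no reset: what is moved stays moved. The work goes in short steps, Python scripts to look and compute and a tool call to move; the robot and the scene stay as the last step left them, time stands still between calls to the robot, and variables do not carry over. Pictures are saved under pics/ and viewed, and the job is handed in when it is done.

Besides the shell and the picture viewer there is one more tool, called after "Emit:" in YAML: its name, and indented under it one key for each argument. arm_command: Moves the arm, as the interface text tells. Shift numbers are shares of 50 cm and turn numbers shares of pi/4 rad, none past 1 either way. Its arguments: {"type":"object","properties":{"targets":{"type":"array"},"squeeze":{"type":"number"}},"required":["targets"]}

```bash
mkdir -p pics; python3 - <<'E'
from workcell import env
import cv2
print(env.state())
for n in("scene","side","wrist"):
    print(n,env.camera_params(n))
    cv2.imwrite(f"pics/{n}0.png",env.grab_frame(n)[:,:,::-1])
E
```

```text
{'time_s': 0.0, 'qpos': array([ 7.07038985e+01,  1.83515383e+01,  8.97057681e+01, -1.54035637e-03,
        7.20431220e+01, -1.14692092e+00]), 'qvel': array([ 0.0107671 ,  0.08484946, -0.00717389,  0.09070149,  0.02765384,
       -0.00318028]), 'effort': array([-1.00711153e-03, -4.12445033e+01, -2.31978571e+01,  7.25135906e-02,
        4.58300533e-02, -1.51054160e-04]), 'ee_pos': array([178.94049021, 545.85751398, 176.62568414]), 'ee_rot': array([-1.79899562e+02, -5.45999374e-04,  1.61851295e+02]), 'force': array([-0.98110556, -0.08934873,  1.03518708]), 'torque': array([-0.05928425, -0.00956458, -0.01365622]), 'gripper_width': 91.17357056387263}
scene {'camera_matrix': array([[371.60237087,   0.        , 323.28156079],
       [  0.        , 371.60237087, 199.69842274],
       [  0.        ,   0.        ,   1.        ]]), 'R': array([[-0.40765792,  0.91295989,  0.01786801],
       [ 0.48788576,  0.23430954, -0.84087248],
       [-0.77186949, -0.33407078, -0.54093827]]), 't': array([ 142.75677999, -227.71406324, 1329.94157789])}
side {'camera_matrix': array([[517.74003367,   0.        
[... 163 characters left out ...]
00448101],
       [-0.31118262,  0.70007904, -0.64269333],
       [ 0.26638823, -0.5849035 , -0.76611044]]), 't': array([ 560.00112616,  165.56921716, 1263.26011527])}
wrist {'camera_matrix': array([[309.70691629,   0.        , 319.13912322],
       [  0.        , 309.70691629, 196.77174834],
       [  0.        ,   0.        ,   1.        ]]), 'hand_eye': array([[-8.83130176e-04, -9.70371870e-01, -2.41614681e-01,
         6.69856598e+01],
       [ 9.99999540e-01, -7.66778832e-04, -5.75582413e-04,
        -1.44850285e-01],
       [ 3.73263960e-04, -2.41615078e-01,  9.70372101e-01,
        -2.06727306e+02],
       [ 0.00000000e+00,  0.00000000e+00,  0.00000000e+00,
         1.00000000e+00]])}
```

View pics/scene0.png

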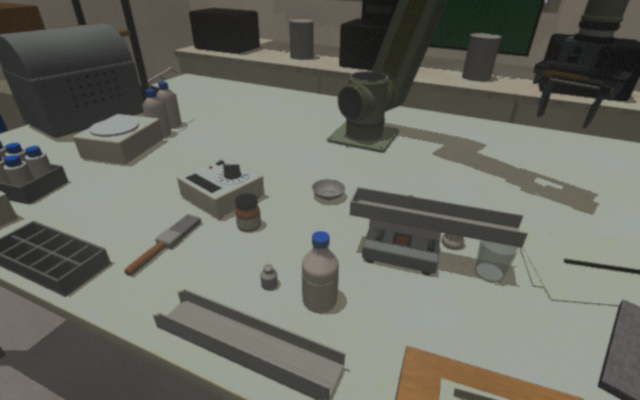

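View pics/side0.png

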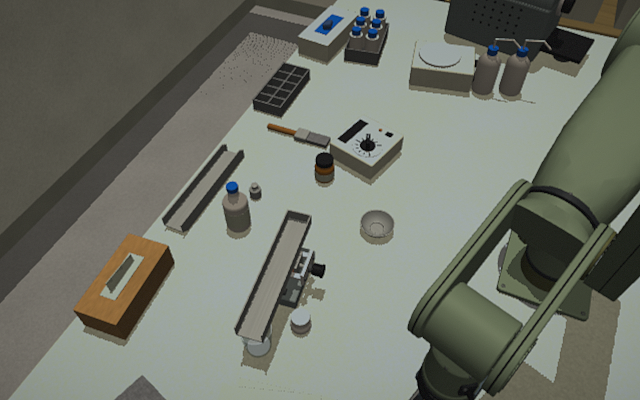

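View pics/wrist0.png

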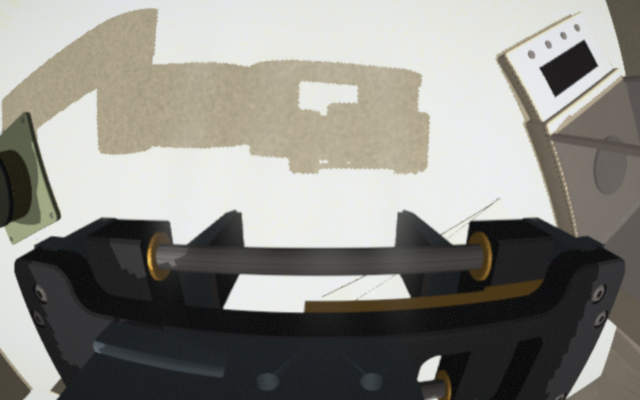

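The side view shows the control unit with its dial at about (368,146), the black plunger knob at about (318,269), the cup at (300,320) and the beaker at (258,345). I'll zoom in for detail.

```bash
cat > h.py <<'E'
import numpy as np, cv2
from workcell import env
def ray(n,u,v):
    p=env.camera_params(n);K,R,t=p["camera_matrix"],p["R"],p["t"]
    d=R.T@np.linalg.solve(K,[u,v,1.]); return -R.T@t,d
def onz(n,u,v,z):
    c,d=ray(n,u,v); return c+d*(z-c[2])/d[2]
def proj(n,X):
    p=env.camera_params(n);q=p["camera_matrix"]@(p["R"]@np.asarray(X,float)+p["t"]);return q[:2]/q[2]
def tri(*obs):
    A=np.zeros((3,3));b=np.zeros(3)
    for n,u,v in obs:
        c,d=ray(n,u,v);d/=np.linalg.norm(d);P=np.eye(3)-np.outer(d,d);A+=P;b+=P@c
    return np.linalg.solve(A,b)
E
python3 - <<'E'
import cv2
s=cv2.imread("pics/side0.png");c=cv2.imread("pics/scene0.png")
def z(im,x,y,w,h,k,n): cv2.imwrite(n,cv2.resize(im[y:y+h,x:x+w],None,fx=k,fy=k,interpolation=cv2.INTER_CUBIC))
z(s,320,105,100,75,8,"pics/dial_s.png")
z(s,225,200,133,100+60,3.75,"pics/fd_s.png")
z(c,165,150,133,70,6,"pics/dial_c.png")
z(c,340,180,200,110,4,"pics/fd_c.png")
E
```

```text
(no output)
```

View pics/dial_s.png

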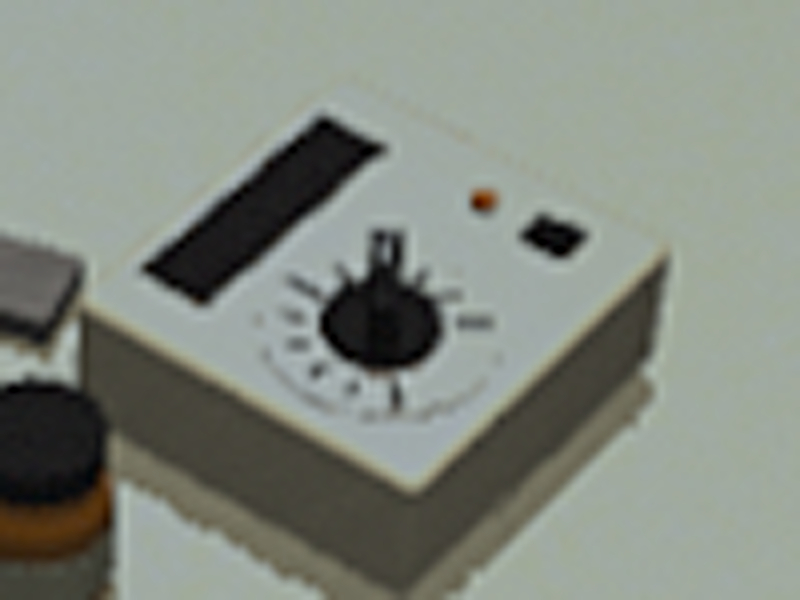

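View pics/fd_s.png

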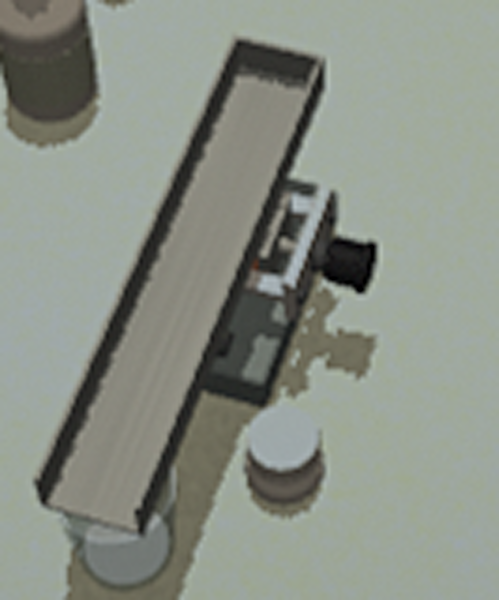

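View pics/dial_c.png

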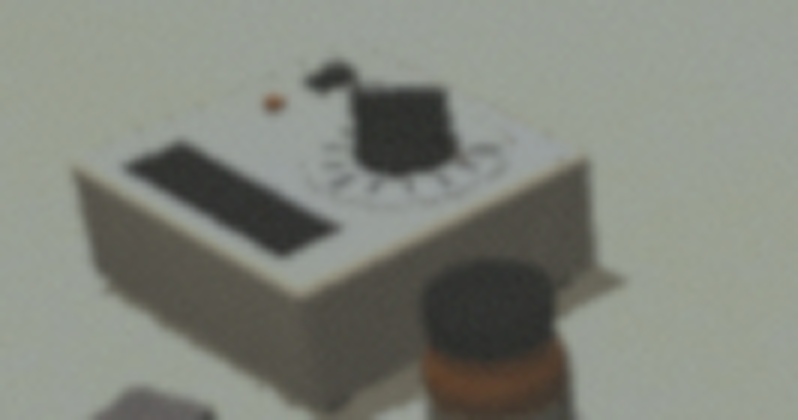

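View pics/fd_c.png

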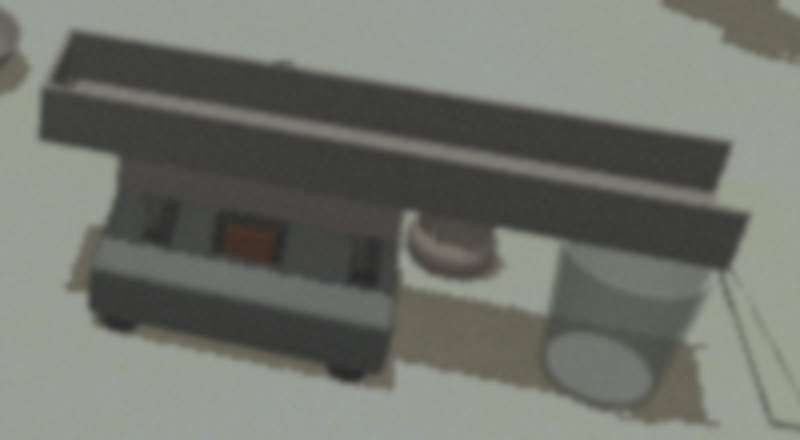

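```bash
python3 - <<'E'
from h import *
np.set_printoptions(precision=1,suppress=True)
f=lambda x,y,k,ox,oy:((x+.5)/k-.5+ox,(y+.5)/k-.5+oy)
S=lambda x,y:f(x,y,8,320,105)
C=lambda x,y:f(x,y,6,165,150)
L,B,Rr,T=[onz("side",*S(*p),65) for p in((82,308),(415,490),(668,250),(345,78))]
print("side corners",L,B,Rr,T,[np.linalg.norm(a-b) for a,b in((L,B),(B,Rr),(Rr,T),(T,L))])
a,b,c=[onz("scene",*C(*p),65) for p in((75,168),(300,295),(588,160))]
print("scene",a,b,c,np.linalg.norm(a-b),np.linalg.norm(c-b))
cen=(L+B+Rr+T)/4
# +x toward display edge (L-T mid), 
x=(L+T-B-Rr);x/=np.linalg.norm(x); y=np.array([-x[1],x[0],0]);print("cu",cen,np.degrees(np.arctan2(x[1],x[0])))
d=cen-20*x+25*y; d[2]=84; print("dial",d)
for n in("side","scene"): print(n,proj(n,d))
for nm,p in dict(m0=(398,395),m5=(305,287),m10=(475,322),skirt=(381,322)).items():
    q=onz("side",*S(*p),66);v=q-d;print(nm,q,np.linalg.norm(v[:2]),np.degrees(np.arctan2(v[1],v[0])))
q=onz("side",*S(386,232),96);v=q-d;print("bar end",q,np.linalg.norm(v[:2]),np.degrees(np.arctan2(v[1],v[0])))
F=lambda x,y:f(x,y,3.75,225,200)
G=lambda x,y:f(x,y,4,340,180)
c4=[onz("side",*F(*p),130) for p in((237,40),(325,60),(143,530),(40,485))]
print("tray side",c4)
c5=[onz("scene",*G(*p),130) for p in((72,30),(730,145),(748,213),(42,88))]
print("tray scene",c5)
# knob
print("knob grip", onz("side",*F(345,262),78), onz("side",*F(365,268),78))
print("cup", onz("side",*F(283,438),45),"jar",onz("side",*S(45,440),75))
E
```

```text
side corners [ 634.6 -141.1   65. ] [ 495.9 -104.7   65. ] [ 454.7 -253.8   65. ] [ 593.9 -295.    65. ] [np.float64(143.3803193736513), np.float64(154.72552284692316), np.float64(145.22460878749865), np.float64(159.16665578083615)]
scene [ 603.6 -286.6   65. ] [ 642.5 -141.9   65. ] [505.4 -99.8  65. ] 149.79826005107049 143.42587403313735
cu [ 544.8 -198.6   65. ] -15.614951122175835
dial [ 532.2 -169.2   84. ]
side [367.7 142. ]
scene [232.5 168.4]
m0 [ 516.9 -144.4   66. ] 29.152984158755128 121.6939662885972
m5 [ 566.1 -182.1   66. ] 36.2502111301744 -20.929096450494573
m10 [ 504.9 -189.6   66. ] 34.13559244835547 -143.18094519958154
skirt [ 535.1 -176.2   66. ] 7.6288984895213385 -67.60434943600283
bar end [ 540.3 -188.9   96. ] 21.308679843660677 -67.74572299257798
tray side [array([608.3, 174.5, 130. ]), array([550.9, 166.6, 130. ]), array([507.3, 490.7, 130. ]), array([569.1, 490.4, 130. ])]
tray scene [array([556.5, 167.9, 130. ]), array([521.5, 481.9, 130. ]), array([575.3, 488.9, 130. ]), array([615.3, 173.3, 130. ])]
knob grip [492.5 266.9  78. ] [479.6 265.9  78. ]
cup [484.6 373.6  45. ] jar [616.4 -66.4  75. ]
```

```bash
cat >> h.py <<'E'
from scipy.spatial.transform import Rotation as Ro
def plan(goal,yaw):
    s=env.state();R=Ro.from_euler("xyz",s["ee_rot"],degrees=True)
    d=R.inv().apply(np.array(goal)-s["ee_pos"])/500
    t=-((yaw-s["ee_rot"][2]+180)%360-180)/45
    print("t",round(s["time_s"],2),"pos",s["ee_pos"].round(1),"rot",s["ee_rot"].round(1),"q",s["qpos"].round(0),"F",s["force"].round(1),"w",round(s["gripper_width"],1))
    print("row shift",d.round(4),"turn",round(t,3))
E
python3 -c "
from h import *
plan([525,-165,220],112)"
```

```text
t 0.15 pos [179.  546.  176.8] rot [-179.9   -0.   161.8] q [71. 18. 90. -0. 72. -1.] F [ 0.9  0.5 -0.4] w 91.0
row shift [-1.1005 -1.1358 -0.0849] turn 1.108
```

Emit:
arm_command:
  targets:
    - [0,-0.55,-0.57,-0.08,0.55]
    - [0,-0.55,-0.57,-0.08,0.55]
    - [0,-0.55,-0.57,-0.08,0.55]
    - [0,-0.55,-0.57,-0.08,0.55]
    - [0,-0.55,-0.57,-0.08,0.55]
    - [0,-0.55,-0.57,-0.08,0.55]
    - [0,-0.55,-0.57,-0.08,0.55]
    - [0,-0.55,-0.57,-0.08,0.55]

```text
time_s: 0.82
ee_pos: [323.6, 245.8, 210.8]
ee_rot: [-179.9, 0.0, 137.1]
force: [0.2, 0.2, -0.9]
gripper_width: 91.4
```

```bash
python3 -c "
from h import *
plan([525,-165,220],112)"
```

```text
t 0.82 pos [323.6 245.8 210.8] rot [-179.9    0.   137.1] q [ 36.   2. 106.  -0.  73. -11.] F [ 0.2  0.2 -0.9] w 91.4
row shift [-0.8542 -0.3282 -0.0174] turn 0.559
```

Emit:
arm_command:
  targets:
    - [0,-0.85,-0.33,-0.02,0.56]
    - [0,-0.85,-0.33,-0.02,0.56]
    - [0,-0.85,-0.33,-0.02,0.56]
    - [0,-0.85,-0.33,-0.02,0.56]
    - [0,-0.85,-0.33,-0.02,0.56]
    - [0,-0.85,-0.33,-0.02,0.56]
    - [0,-0.85,-0.33,-0.02,0.56]
    - [0,-0.85,-0.33,-0.02,0.56]

```text
time_s: 1.48
ee_pos: [468.9, -54.3, 218.4]
ee_rot: [-180.0, 0.1, 111.9]
force: [1.4, 0.4, -0.4]
gripper_width: 91.1
```

```bash
python3 -c "
from h import *
plan([525,-165,220],112)"
```

```text
t 1.48 pos [468.9 -54.3 218.4] rot [-1.800e+02  1.000e-01  1.119e+02] q [ -8.   7.  98.  -0.  74. -30.] F [ 1.4  0.4 -0.4] w 91.1
row shift [-0.2472  0.0216 -0.003 ] turn -0.002
```

Emit:
arm_command:
  targets:
    - [0,-0.25,0.02,0,0]
    - [0,-0.25,0.02,0,0]
    - [0,-0.25,0.02,0,0]
    - [0,-0.25,0.02,0,0]
    - [0,-0.25,0.02,0,0]
    - [0,-0.25,0.02,0,0]

```text
time_s: 1.98
ee_pos: [524.1, -166.1, 217.9]
ee_rot: [-179.9, -0.0, 111.9]
force: [-0.2, 0.8, -0.3]
gripper_width: 91.4
```

```bash
python3 -c "
from h import *
plan([525,-165,220],112)
im=env.grab_frame('wrist')[:,:,::-1];cv2.imwrite('pics/w1.png',im)"
```

```text
t 1.98 pos [ 524.1 -166.1  217.9] rot [-179.9   -0.   111.9] q [-19.  15.  89.  -0.  77. -41.] F [-0.2  0.8 -0.3] w 91.4
row shift [ 0.0015  0.0025 -0.0041] turn -0.003
```

View pics/w1.png

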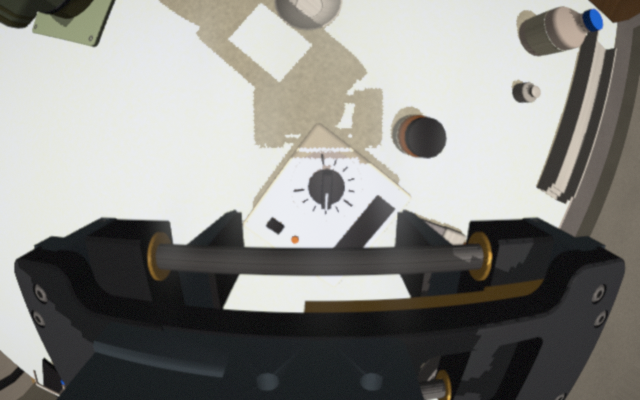

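The wrist view shows the dial at (326,187), unobstructed, with its index pointing down in the image. I'll zoom in to measure it.

```bash
cat >> h.py <<'E'
def wonz(u,v,z,pos,rot):
    p=env.camera_params("wrist");K=p["camera_matrix"];H=p["hand_eye"]
    a=np.array([u-K[0,2],v-K[1,2]]);r=np.hypot(*a);th=r/K[0,0]
    d=np.array([*(a/max(r,1e-9)*np.sin(th)),np.cos(th)])
    R=Ro.from_euler("xyz",rot,degrees=True).as_matrix()
    c=R@H[:3,3]+pos;d=R@H[:3,:3]@d
    return c+d*(z-c[2])/d[2]
E
python3 -c "
import cv2
im=cv2.imread('pics/w1.png');cv2.imwrite('pics/w1z.png',cv2.resize(im[145:225,276:376],None,fx=7,fy=7,interpolation=cv2.INTER_CUBIC))"
```

```text
(no output)
```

View pics/w1z.png

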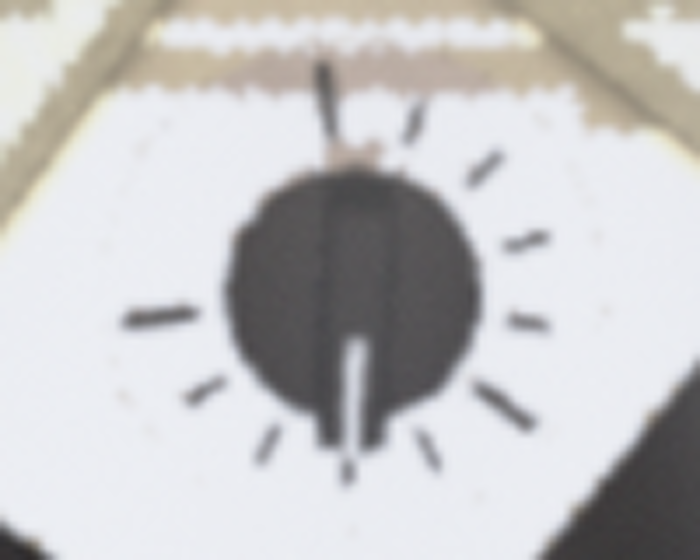

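```bash
python3 - <<'E'
from h import *
np.set_printoptions(precision=1,suppress=True)
pos=np.array([524.1,-166.1,217.9]);rot=[-179.9,0,111.9]
w=lambda x,y,z:wonz((x+.5)/7-.5+276,(y+.5)/7-.5+145,z,pos,rot)
M={0:(327,100),1:(416,122),2:(485,168),3:(527,243),4:(528,322),5:(503,405),6:(428,450),7:(348,470),8:(268,445),9:(205,390),10:(160,317)}
P={k:w(*p,65.5)for k,p in M.items()}
# circle through short marks
A=np.array([[2*P[k][0],2*P[k][1],1] for k in(1,2,3,4,6,7,8,9)]);b=np.array([P[k][0]**2+P[k][1]**2 for k in(1,2,3,4,6,7,8,9)])
s=np.linalg.lstsq(A,b,rcond=None)[0];c=s[:2];print("centre",c,"r",np.sqrt(s[2]+c@c))
off=[]
for k,p in P.items():
    v=p[:2]-c;a=np.degrees(np.arctan2(v[1],v[0]));off.append((a+27*(k-5)+180)%360-180);print(k,p[:2],np.hypot(*v),a,off[-1])
a,b=w(357,340,96),w(352,447,96);print("line",a,b);d=b-a;ang=np.degrees(np.arctan2(d[1],d[0]));print(ang,"mark",5+(np.mean(off)-ang)/27)
d=b[:2]-c;print("end from centre",np.hypot(*d),np.degrees(np.arctan2(d[1],d[0])))
print("bar sides @96",w(330,300,96),w(390,300,96), "skirt side@69",w(230,295,69),w(482,295,69))
E
```

```text
centre [ 535.3 -172. ] r 30.729159449199894
0 [ 518.9 -143.2] 33.11663742546355 119.53831976816826 -15.461680231831735
1 [ 534.1 -141.1] 30.96298901037365 92.16270977970144 -15.837290220298541
2 [ 547.8 -143.9] 30.77742382363968 65.95624082954573 -15.04375917045428
3 [ 559.4 -153.1] 30.680891310371862 38.1834892588913 -15.816510741108686
4 [ 564.9 -165.6] 30.347120827524297 12.22193223546305 -14.778067764536956
5 [ 566.7 -180.7] 32.59829124565385 -15.374777219393428 -15.374777219393422
6 [ 557.8 -192.9] 30.714957983822224 -42.8153727697677 -15.815372769767691
7 [ 546.3 -201.4] 31.36473593683445 -69.34951223141842 -15.34951223141843
8 [ 531.8 -202.4] 30.513134149707003 -96.46340716584284 -15.463407165842852
9 [ 518.2 -197.3] 30.460169465410807 -124.06841862474916 -16.068418624749143
10 [ 506.5 -188.2] 33.028538657715444 -150.7661191534154 -15.766119153415389
line [ 535.7 -173.    96. ] [ 541.5 -189.3   96. ]
-70.41181968333392 mark 7.0328454586661815
end from centre 18.392561882550282 -70.08381917232998
bar sides @96 [ 529.4 -168.6   96. ] [ 538.1 -165.2   96. ] skirt side@69 [ 516.  -179.4   69. ] [ 555.2 -163.6   69. ]
```

```bash
python3 -c "
from h import *
plan([535.3,-172,120],109.8)"
```

```text
t 2.03 pos [ 524.  -165.5  218.3] rot [-179.9   -0.   111.9] q [-19.  15.  89.  -0.  77. -41.] F [0.6 0.4 0.3] w 91.0
row shift [-0.0205  0.0163  0.1965] turn 0.047
```

Emit:
arm_command:
  targets:
    - [0,-0.02,0.016,0.05,0.047]
    - [0,-0.02,0.016,0.1,0.047]
    - [0,-0.02,0.016,0.15,0.047]
    - [0,-0.02,0.016,0.2,0.047]
    - [0,-0.02,0.016,0.2,0.047]
    - [0,-0.02,0.016,0.2,0.047]
  squeeze: 10

```text
time_s: 2.53
ee_pos: [534.1, -170.2, 118.0]
ee_rot: [-179.8, -0.1, 109.9]
force: [0.2, 0.5, 0.9]
gripper_width: 91.1
```

```bash
python3 -c "
from h import *
plan([535.3,-172,77],109.8)"
```

```text
t 2.53 pos [ 534.1 -170.2  118. ] rot [-1.798e+02 -1.000e-01  1.099e+02] q [-19.  20.  97.  -0.  64. -39.] F [0.2 0.5 0.9] w 91.1
row shift [-0.0044  0.0014  0.0821] turn 0.003
```

Centred; next I descend and close.

Emit:
arm_command:
  targets:
    - [0,-0.004,0.002,0.04,0]
    - [0,-0.004,0.002,0.08,0]
    - [0,-0.004,0.002,0.082,0]
    - [0,-0.004,0.002,0.082,0]
    - [0.5,-0.004,0.002,0.082,0]
    - [0.8,-0.004,0.002,0.082,0]
    - [1,-0.004,0.002,0.082,0]
    - [1,-0.004,0.002,0.082,0]
  squeeze: 10

```text
time_s: 3.2
ee_pos: [536.1, -171.9, 78.1]
ee_rot: [-179.9, -0.0, 109.9]
force: [-0.8, 0.8, -0.5]
gripper_width: 67.4
```

Emit:
arm_command:
  targets:
    - [1,0,0,0,0]
    - [1,0,0,0,0]
    - [1,0,0,0,0]
    - [1,0,0,0,0]

```text
time_s: 3.53
ee_pos: [536.1, -171.9, 78.1]
ee_rot: [-179.9, -0.0, 109.9]
force: [0.1, 0.5, 0.1]
gripper_width: 40.6
```

```bash
python3 -c "
from h import *
plan([535.3,-172,77],-168.5)"
```

```text
t 3.53 pos [ 536.1 -171.9   78.1] rot [-179.9   -0.   109.9] q [-19.  22. 100.  -0.  59. -39.] F [0.1 0.5 0.1] w 40.6
row shift [ 0.0004 -0.0016  0.0023] turn -1.813
```

Emit:
arm_command:
  targets:
    - [1,0,0,0,0]
    - [1,0,0,0,0]
    - [1,0,0,0,0]
    - [1,0,0,0,0]
    - [1,0,0,0,0]
    - [1,0,0,0,0]
    - [1,0,0,0,0]

```text
time_s: 4.12
ee_pos: [536.1, -171.9, 78.1]
ee_rot: [-179.9, -0.0, 109.9]
force: [0.3, 0.1, 0.4]
gripper_width: 0.1
```

The jaws shut to 0, so they missed the bar. I'll look at why.

```bash
python3 -c "
from h import *
plan([535.3,-172,77],-168.5)
a=env.grab_frame('side')[:,:,::-1];b=env.grab_frame('wrist')[:,:,::-1]
c=cv2.resize(a[85:185,310:450],None,fx=5,fy=5,interpolation=cv2.INTER_CUBIC);cv2.imwrite('pics/s2.png',c)
cv2.imwrite('pics/w2.png',b)"
```

```text
t 4.12 pos [ 536.1 -171.9   78.1] rot [-179.9   -0.   109.9] q [-19.  22. 100.  -0.  59. -39.] F [0.3 0.1 0.4] w 0.1
row shift [ 0.0005 -0.0016  0.0023] turn -1.813
```

View pics/s2.png

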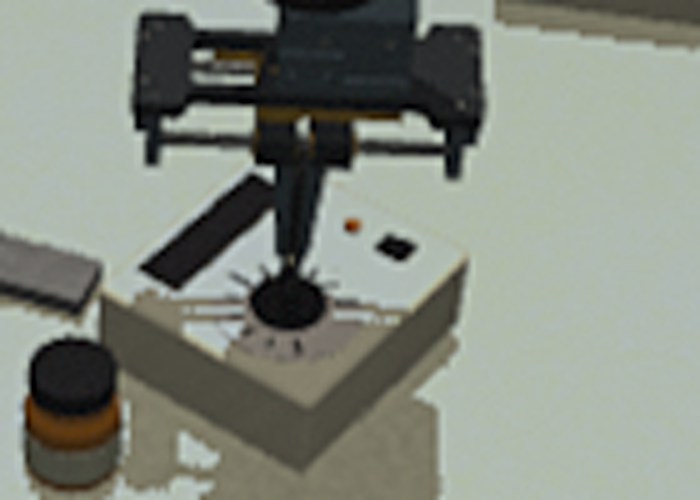

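View pics/w2.png

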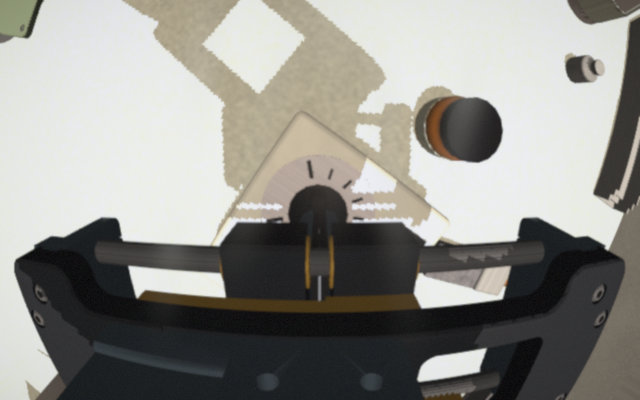

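```bash
python3 -c "
from h import *
for z in(70,78,96,110,120): print(z,(proj('side',[536,-172,z])-[310,85])*5)
b=cv2.imread('pics/w2.png');cv2.imwrite('pics/w2z.png',cv2.resize(b[160:320,220:420],None,fx=4,fy=4,interpolation=cv2.INTER_CUBIC))
b=cv2.imread('pics/s2.png')
cv2.imwrite('pics/s2z.png',cv2.resize(b[200:370,190:390],None,fx=3.5,fy=3.5))
"
```

```text
70 [282.35149286 298.19978142]
78 [283.35274198 287.74332197]
96 [285.63686461 263.88928265]
110 [287.44402422 245.01636592]
120 [288.75162905 231.36050677]
```

View pics/w2z.png

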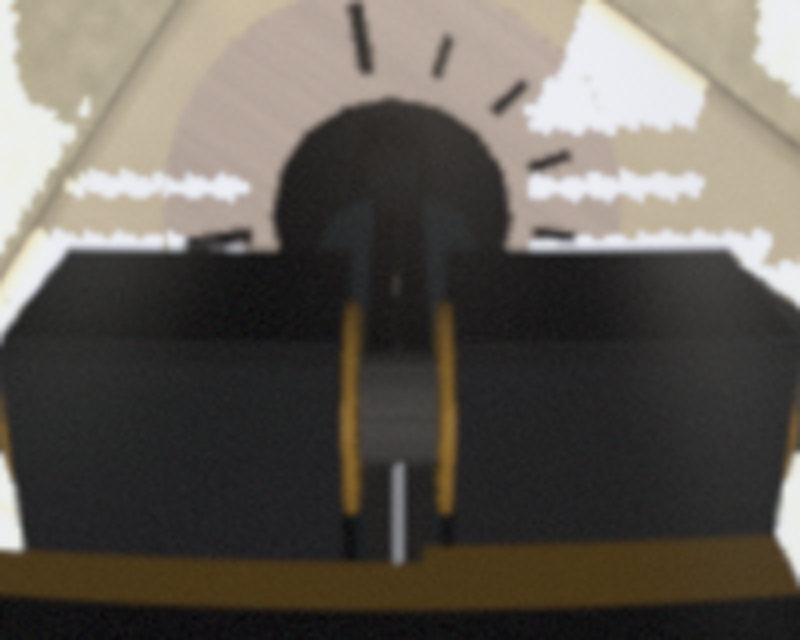

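View pics/s2z.png

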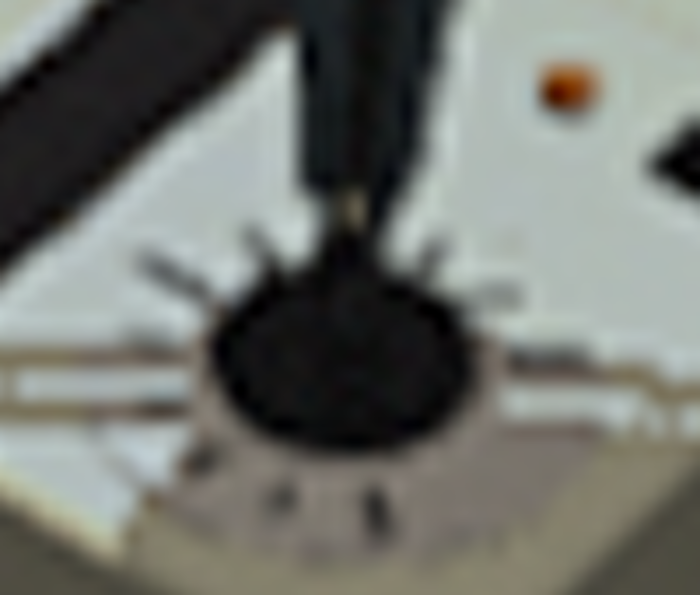

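```bash
python3 -c "
from h import *
p=env.camera_params('wrist');K=p['camera_matrix'];Hi=np.linalg.inv(p['hand_eye'])
def pt(X):
    q=(Hi@[*X,1])[:3];th=np.arctan2(np.hypot(q[0],q[1]),q[2]);r=th*K[0,0]/np.hypot(q[0],q[1]);return (K[0,2]+r*q[0],K[1,2]+r*q[1])
for X in [(0,0,0),(16,0,0),(-16,0,0),(16,45.5,0),(16,-45.5,0),(16,45.5,-40),(16,0,-40),(16,5,0),(16,5.5,-18),(16,5.5,-40),(0,0,-18),(-20,0,-18)]: print(X,np.round(pt(X)), (np.array(pt(X))-[220,160])*4)
s=env.state();R=Ro.from_euler('xyz',s['ee_rot'],degrees=True)
"
```

```text
(0, 0, 0) [319. 218.] [394.45001478 233.47767741]
(16, 0, 0) [319. 196.] [394.32602094 144.87746397]
(-16, 0, 0) [319. 240.] [394.57562727 318.15119362]
(16, 45.5, 0) [384. 196.] [655.20228127 144.69219889]
(16, -45.5, 0) [253. 196.] [133.6780207  145.12805142]
(16, 45.5, -40) [398. 213.] [710.31832984 211.46212778]
(16, 0, -40) [318. 213.] [393.80303051 213.13754034]
(16, 5, 0) [326. 196.] [423.4081327  144.85356264]
(16, 5.5, -18) [327. 203.] [428.95701289 172.22748088]
(16, 5.5, -40) [328. 213.] [432.88152497 213.08688069]
(0, 0, -18) [319. 227.] [394.25786349 267.86464868]
(-20, 0, -18) [319. 255.] [394.43777272 380.31732295]
```

```bash
python3 -c "
from h import *
b=cv2.imread('pics/w1.png');cv2.imwrite('pics/w1y.png',cv2.resize(b[190:320,200:440],None,fx=3.3,fy=3.3,interpolation=cv2.INTER_CUBIC))
R=Ro.from_euler('xyz',[-179.9,0,161.85],degrees=True);p=np.array([179,546,177])
b=cv2.imread('pics/scene0.png');k=5
c=cv2.resize(b[20:140,510:640],None,fx=k,fy=k,interpolation=cv2.INTER_CUBIC)
for X,col in [((0,0,0),(0,0,255)),((16,45.5,0),(0,255,0)),((-16,45.5,0),(0,255,0)),((16,-45.5,0),(255,0,0)),((-16,-45.5,0),(255,0,0))]:
    u=(proj('scene',R.apply(X)+p)-[510,20])*k;cv2.circle(c,tuple(int(v) for v in u),4,col,-1)
cv2.imwrite('pics/c0f.png',c)
"
```

```text
(no output)
```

View pics/c0f.png

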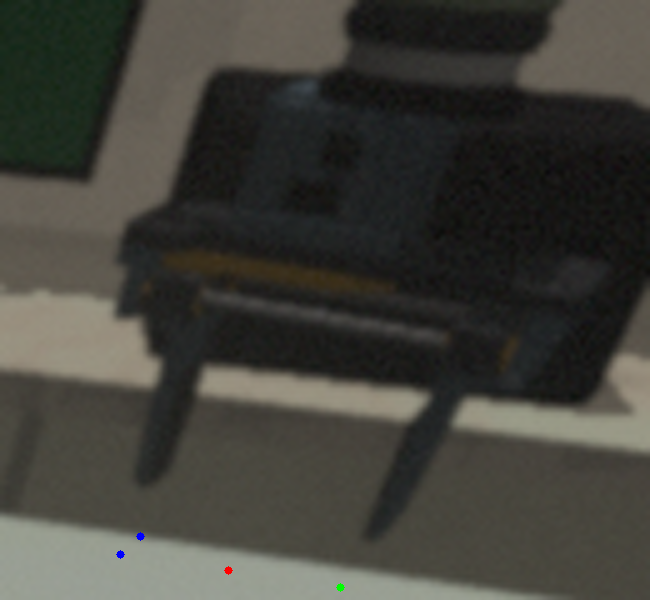

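View pics/w1y.png

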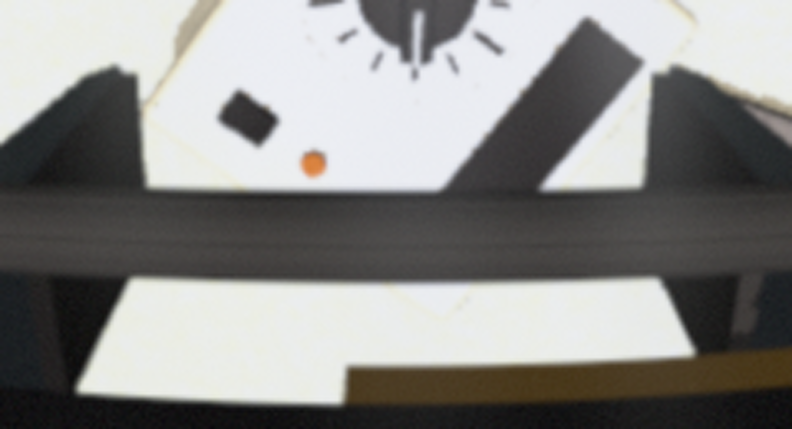

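```bash
python3 -c "
from h import *
plan([536,-172,78],110)
a=env.grab_frame('scene')[:,:,::-1]
cv2.imwrite('pics/c2.png',cv2.resize(a[100:200,175:305],None,fx=6,fy=6,interpolation=cv2.INTER_CUBIC))
for z in(78,96,110,115,120): print(z,(proj('scene',[536,-172,z])-[175,100])*6)
"
```

```text
t 4.22 pos [ 536.1 -171.9   78.1] rot [-179.9   -0.   109.9] q [-19.  22. 100.  -0.  59. -39.] F [-1.  -0.3  0.5] w 0.7
row shift [-0.0001 -0.0003  0.0003] turn -0.002
78 [335.84838349 425.61951478]
96 [330.77586697 387.18490537]
110 [326.75587186 356.72528222]
115 [325.30397012 345.72417927]
120 [323.84342601 334.65759291]
```

View pics/c2.png

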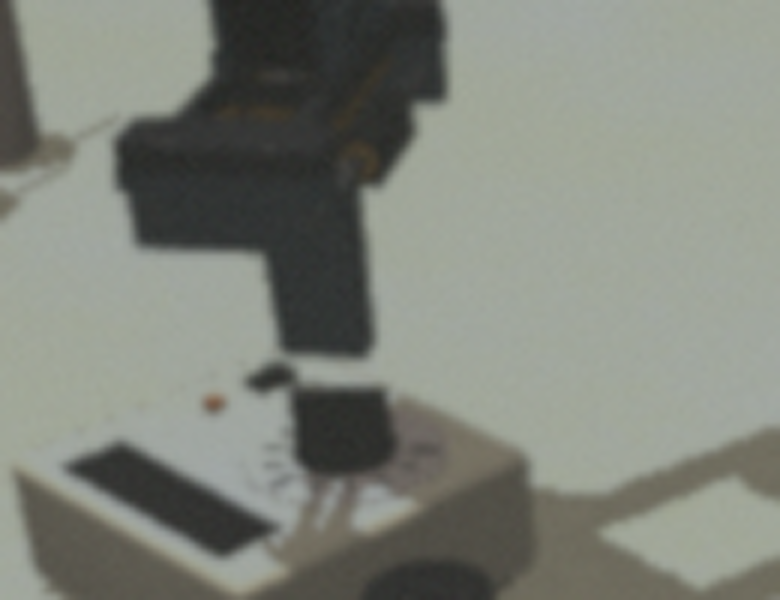

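```bash
python3 -c "
from h import *
s=env.state();R=Ro.from_euler('xyz',s['ee_rot'],degrees=True)
for d in(0,25,30,35,40,45):
  print(d,[((proj('scene',R.apply([x,y,-d])+s['ee_pos'])-[175,100])*6).round() for x in(-16,16) for y in (2,13.5)],'side',[((proj('side',R.apply([x,y,-d])+s['ee_pos'])-[310,85])*5).round() for x in(16,) for y in (-10,10)])
"
```

```text
0 [array([297., 426.]), array([288., 439.]), array([372., 430.]), array([365., 443.])] side [array([301., 308.]), array([265., 307.])]
25 [array([289., 372.]), array([281., 385.]), array([366., 376.]), array([358., 389.])] side [array([304., 275.]), array([268., 273.])]
30 [array([287., 361.]), array([279., 374.]), array([364., 365.]), array([357., 378.])] side [array([305., 268.]), array([268., 267.])]
35 [array([286., 350.]), array([277., 363.]), array([363., 354.]), array([355., 367.])] side [array([306., 261.]), array([269., 260.])]
40 [array([284., 339.]), array([276., 352.]), array([362., 343.]), array([354., 356.])] side [array([306., 255.]), array([269., 253.])]
45 [array([283., 328.]), array([274., 341.]), array([360., 332.]), array([352., 345.])] side [array([307., 248.]), array([270., 246.])]
```

All three views agree that the fingertips end about 37 mm short of the stated TCP: the side view gives about 40, the scene about 36 and the wrist about 38. The jaws therefore closed above the bar. I'll open them, go lower using the measured finger length, and watch the force.

Emit:
arm_command:
  targets:
    - [0.4,0,0,0,0]
    - [0.4,0,0,0,0]
    - [0.4,0,0,0,0]
    - [0.4,0,0,0,0]
    - [0.4,0,0,0,0]
    - [0.4,0,0,0,0]
    - [0.4,0,0,0,0]
    - [0.4,0,0,0,0]

```text
time_s: 4.93
ee_pos: [536.1, -171.9, 78.2]
ee_rot: [-179.9, -0.0, 109.9]
force: [-0.1, 0.0, 0.6]
gripper_width: 51.1
```

Emit:
arm_command:
  targets:
    - [0.4,0,0,0.015,0]
    - [0.4,0,0,0.03,0]
    - [0.4,0,0,0.04,0]
    - [0.4,0,0,0.04,0]
    - [0.4,0,0,0.04,0]

```text
time_s: 5.35
ee_pos: [535.6, -171.8, 57.4]
ee_rot: [-179.8, -0.1, 109.9]
force: [0.0, 0.1, 0.7]
gripper_width: 55.0
```

```bash
python3 -c "
from h import *
plan([536,-172,43],109.8)
a=env.grab_frame('scene')[:,:,::-1]
cv2.imwrite('pics/c3.png',cv2.resize(a[100:200,175:305],None,fx=6,fy=6,interpolation=cv2.INTER_CUBIC))
"
```

```text
t 5.35 pos [ 535.6 -171.8   57.4] rot [-1.798e+02 -1.000e-01  1.099e+02] q [-19.  23. 101.  -0.  56. -39.] F [0.  0.1 0.7] w 55.0
row shift [-0.0007  0.0006  0.0288] turn 0.003
```

View pics/c3.png

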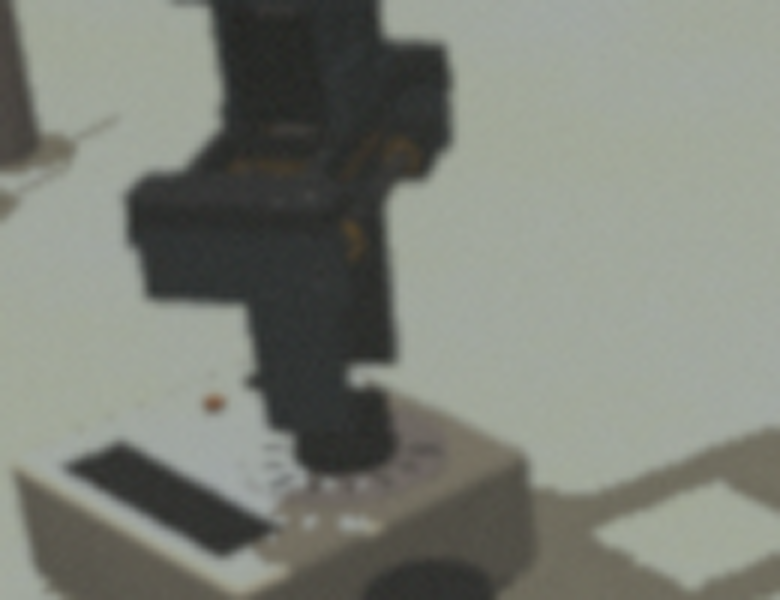

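Emit:
arm_command:
  targets:
    - [0.4,0,0,0.01,0]
    - [0.4,0,0,0.02,0]
    - [0.4,0,0,0.028,0]
    - [0.4,0,0,0.028,0]

```text
time_s: 5.73
ee_pos: [535.2, -171.6, 42.7]
ee_rot: [-179.8, -0.1, 109.9]
force: [-1.1, -0.1, 0.4]
gripper_width: 54.6
```

Emit:
arm_command:
  targets:
    - [1,0,0,0,0]
    - [1,0,0,0,0]
    - [1,0,0,0,0]
    - [1,0,0,0,0]
    - [1,0,0,0,0]
    - [1,0,0,0,0]
    - [1,0,0,0,0]
    - [1,0,0,0,0]
  squeeze: 10

```text
time_s: 6.4
ee_pos: [534.7, -171.9, 42.9]
ee_rot: [-179.7, -0.1, 109.9]
force: [-1.7, -0.7, 0.9]
gripper_width: 10.8
```

```bash
python3 -c "
from h import *
plan([536,-172,43],-168.5)
a=env.grab_frame('scene')[:,:,::-1]
cv2.imwrite('pics/c4.png',cv2.resize(a[100:200,175:305],None,fx=6,fy=6,interpolation=cv2.INTER_CUBIC))
"
```

```text
t 6.4 pos [ 534.7 -171.9   42.9] rot [-1.797e+02 -1.000e-01  1.099e+02] q [-19.  24. 102.  -0.  54. -39.] F [-1.7 -0.7  0.9] w 10.8
row shift [-0.0011  0.0024 -0.0003] turn -1.813
```

View pics/c4.png

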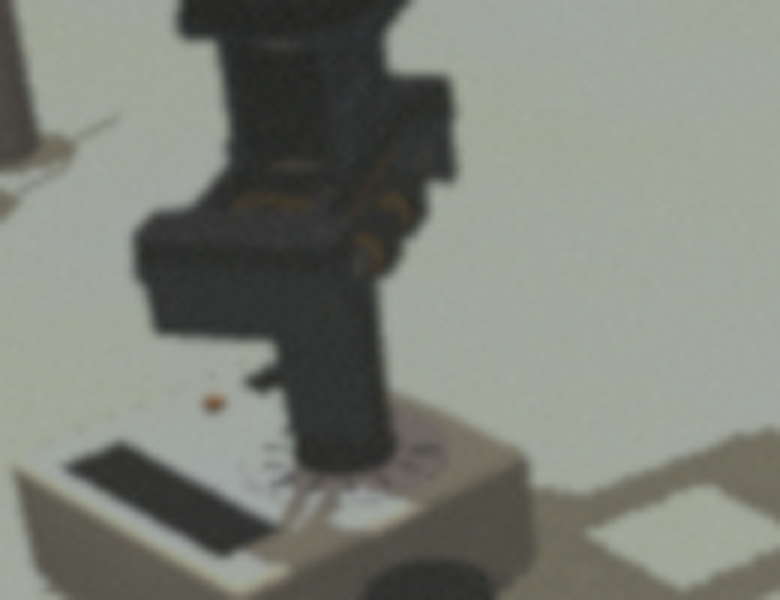

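The bar is gripped with an opening of 10.8 mm. Now I turn it anticlockwise 81.6°.

Emit:
arm_command:
  targets:
    - [1,0,0,0,-0.15]
    - [1,0,0,0,-0.3]
    - [1,0,0,0,-0.45]
    - [1,0,0,0,-0.6]
    - [1,0,0,0,-0.75]
    - [1,0,0,0,-0.9]
    - [1,0,0,0,-0.9]
    - [1,0,0,0,-0.9]

```text
time_s: 7.12
ee_pos: [535.0, -171.6, 42.9]
ee_rot: [-179.9, -0.3, 150.3]
force: [-0.1, 1.1, -0.8]
gripper_width: 11.0
```

```bash
python3 -c "
from h import *
plan([535,-172,43],-168.5)"
```

```text
t 7.12 pos [ 535.  -171.6   42.9] rot [-179.9   -0.3  150.3] q [-19.  24. 102.  -0.  54. -79.] F [-0.1  1.1 -0.8] w 11.0
row shift [-0.0004 -0.0006 -0.0003] turn -0.917
```

Emit:
arm_command:
  targets:
    - [1,0,0,0,-0.15]
    - [1,0,0,0,-0.3]
    - [1,0,0,0,-0.45]
    - [1,0,0,0,-0.6]
    - [1,0,0,0,-0.75]
    - [1,0,0,0,-0.917]
    - [1,0,0,0,-0.917]
    - [1,0,0,0,-0.917]

```text
time_s: 7.78
ee_pos: [535.0, -171.2, 42.9]
ee_rot: [179.9, -0.2, -168.8]
force: [-0.2, 2.0, 1.1]
gripper_width: 10.9
```

Emit:
arm_command:
  targets:
    - [0.4,0,0,0,0]
    - [0.4,0,0,0,0]
    - [0.4,0,0,0,0]
    - [0.4,0,0,0,0]
    - [0.4,0,0,0,0]
    - [0.4,0,0,0,0]
    - [0.4,0,0,0,0]

```text
time_s: 8.37
ee_pos: [535.0, -171.3, 42.9]
ee_rot: [179.9, -0.2, -168.8]
force: [0.0, 0.2, 0.1]
gripper_width: 53.6
```

Emit:
arm_command:
  targets:
    - [0.4,0,0,-0.07,0]
    - [0.4,0,0,-0.14,0]
    - [0.2,0,0,-0.22,0]
    - [0,0,0,-0.3,0]
    - [0,0.06,0,-0.35,0]
    - [0,0.06,0,-0.35,0]
    - [0,0.06,0,-0.35,0]

```text
time_s: 8.95
ee_pos: [506.5, -177.9, 219.9]
ee_rot: [180.0, -0.0, -168.8]
force: [-0.5, 0.5, -0.9]
gripper_width: 84.7
```

```bash
python3 -c "
from h import *
plan([535,-172,220],-168.5)
im=env.grab_frame('wrist')[:,:,::-1];cv2.imwrite('pics/w5.png',im)"
```

```text
t 8.95 pos [ 506.5 -177.9  219.9] rot [ 180.    -0.  -168.8] q [ -21.   13.   90.   -0.   76. -122.] F [-0.5  0.5 -0.9] w 84.7
row shift [-0.0582  0.0005 -0.0003] turn -0.007
```

View pics/w5.png

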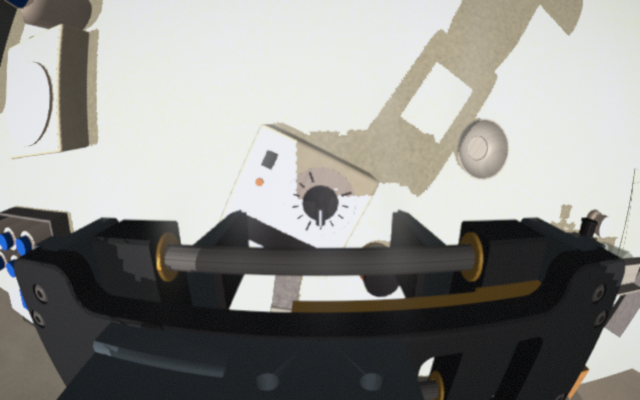

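```bash
python3 -c "
import cv2
im=cv2.imread('pics/w5.png');cv2.imwrite('pics/w5z.png',cv2.resize(im[165:245,270:370],None,fx=7,fy=7,interpolation=cv2.INTER_CUBIC))
cv2.imwrite('pics/w5f.png',cv2.resize(im[195:275,560:640],None,fx=7,fy=7,interpolation=cv2.INTER_CUBIC))"
```

```text
(no output)
```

View pics/w5z.png

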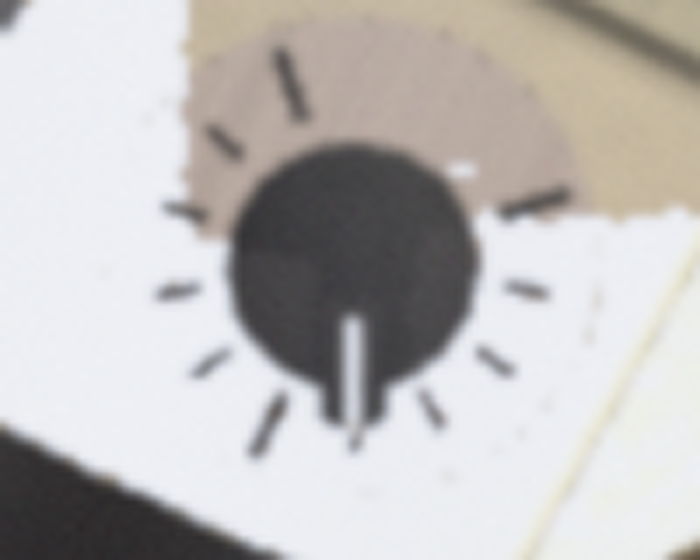

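The index line, (352,320) to (352,425) in the crop, ends on the short mark just before the long middle one at (267,425). I'll check that numerically and plan the move to the feeder.

```bash
python3 - <<'E'
from h import *
np.set_printoptions(precision=1,suppress=True)
pos=np.array([506.5,-177.9,219.9]);rot=[180,0,-168.8]
w=lambda x,y,z:wonz((x+.5)/7-.5+270,(y+.5)/7-.5+165,z,pos,rot)
M={0:(535,203),1:(527,290),2:(495,361),3:(431,410),4:(354,440),5:(267,425),6:(210,363),7:(178,292),8:(185,212),9:(225,143),10:(291,85)}
P={k:w(*p,65.5)for k,p in M.items()}
ks=(1,2,3,4,6,7,8,9)
A=np.array([[2*P[k][0],2*P[k][1],1] for k in ks]);b=np.array([P[k][0]**2+P[k][1]**2 for k in ks])
c=np.linalg.lstsq(A,b,rcond=None)[0][:2];print("centre",c)
off=np.mean([(np.degrees(np.arctan2(*(p[:2]-c)[::-1]))+27*(k-5)+180)%360-180 for k,p in P.items()])
a,b=w(352,320,96),w(352,425,96);d=b-a;e=b[:2]-c
for v in(d,e): print("mark",5+(off-np.degrees(np.arctan2(v[1],v[0])))/27)
plan([440,262,240],7.5+180)
E
```

```text
centre [ 536.1 -172. ]
mark 4.011470979583253
mark 4.006575960669434
t 9.0 pos [ 506.2 -177.4  218.1] rot [ 179.9   -0.2 -168.8] q [ -21.   14.   90.    0.   76. -122.] F [-0.2  0.5 -0.4] w 88.9
row shift [-0.   0.9 -0. ] turn 0.082
```

Dial confirmed at mark 4.01. Moving to the plunger.

Emit:
arm_command:
  targets:
    - [0,0.06,0.9,-0.02,0.09]
    - [0,0.06,0.9,-0.02,0.09]
    - [0,0.06,0.9,-0.02,0.09]
    - [0,0.06,0.9,-0.02,0.09]
    - [0,0.06,0.9,-0.02,0.09]
    - [0,0.06,0.9,-0.02,0.09]
    - [0,0.06,0.9,-0.02,0.09]
    - [0,0.06,0.9,-0.02,0.09]

```text
time_s: 9.67
ee_pos: [418.5, 146.3, 224.4]
ee_rot: [179.9, -0.4, -172.9]
force: [0.3, 0.4, 1.1]
gripper_width: 91.0
```

```bash
python3 -c "
from h import *
plan([470,264,190],187)"
```

```text
t 9.67 pos [418.5 146.3 224.4] rot [ 179.9   -0.4 -172.9] q [ 18.   5. 100.   0.  75. -80.] F [0.3 0.4 1.1] w 91.0
row shift [-0.1319  0.2207  0.0682] turn 0.003
```

Emit:
arm_command:
  targets:
    - [0,-0.13,0.22,0.06,0]
    - [0,-0.13,0.22,0.06,0]
    - [0,-0.13,0.22,0.06,0]
    - [0,-0.13,0.22,0.06,0]
    - [0,-0.13,0.22,0.06,0]
    - [0,-0.13,0.22,0.06,0]

```text
time_s: 10.17
ee_pos: [468.2, 263.1, 192.2]
ee_rot: [-180.0, -0.6, -172.8]
force: [0.6, -0.3, -0.0]
gripper_width: 91.1
```

```bash
python3 -c "
from h import *
plan([470,264,190],187)
im=env.grab_frame('wrist')[:,:,::-1];cv2.imwrite('pics/w6.png',im)"
```

```text
t 10.17 pos [468.2 263.1 192.2] rot [-180.    -0.6 -172.8] q [ 28.  15.  93.   0.  73. -69.] F [ 0.6 -0.3 -0. ] w 91.1
row shift [-0.0038  0.0014  0.0043] turn 0.004
```

View pics/w6.png

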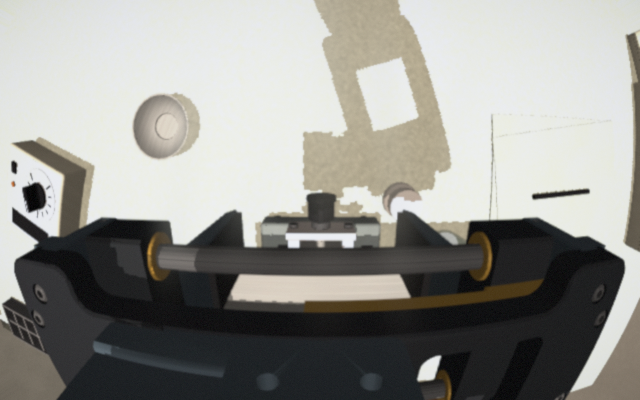

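```bash
python3 -c "
import cv2
im=cv2.imread('pics/w6.png');cv2.imwrite('pics/w6z.png',cv2.resize(im[180:255,250:390],None,fx=5.7,fy=5.7,interpolation=cv2.INTER_CUBIC))"
```

```text
(no output)
```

View pics/w6z.png

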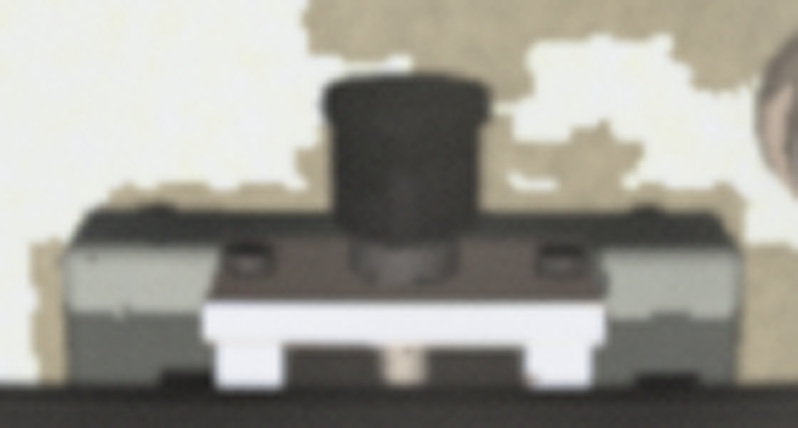

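```bash
python3 - <<'E'
from h import *
np.set_printoptions(precision=1,suppress=True)
pos=np.array([468.2,263.1,192.2]);rot=[180,-.6,-172.8]
w=lambda x,y,z:wonz((x+.5)/5.7-.5+250,(y+.5)/5.7-.5+180,z,pos,rot)
fl,fr=w(322,100,78),w(492,100,78);print("flange",fl,fr,np.linalg.norm(fl-fr),(fl+fr)/2)
gl,gr=w(332,180,78),w(482,180,78);print("grip",gl,gr,np.linalg.norm(gl-gr),(gl+gr)/2)
print("flange outer/inner side pts",w(325,83,78),w(325,124,78),"grip inner end",w(407,240,80), w(340,222,78))
bl,br=w(203,303,98),w(606,303,98);d=br-bl;print("bracket front top",bl,br,np.linalg.norm(d),np.degrees(np.arctan2(d[1],d[0])),(bl+br)/2)
m=(bl+br)/2;a=np.radians(7.3);ux=np.array([np.cos(a),np.sin(a)])
for nm,q in(("fl",(fl+fr)/2),("gr in",w(340,222,78)),("fl out",w(325,83,78)),("fl in",w(325,124,78))): print(nm,"x rel bracket",(q-m)[:2]@ux)
E
```

```text
flange [481.8 250.1  78. ] [477.9 281.8  78. ] 31.869691617207017 [479.8 265.9  78. ]
grip [497.1 253.8  78. ] [493.6 282.   78. ] 28.44267507099709 [495.3 267.9  78. ]
flange outer/inner side pts [478.5 250.3  78. ] [486.4 251.2  78. ] grip inner end [506.5 269.3  80. ] [505.2 256.3  78. ]
bracket front top [517.5 233.1  98. ] [508.4 306.   98. ] 73.45535230935685 97.13631558901479 [512.9 269.6  98. ]
fl x rel bracket -33.26504766185936
gr in x rel bracket -9.359536366874911
fl out x rel bracket -36.572418191981306
fl in x rel bracket -28.663998654804097
```

```bash
python3 - <<'E'
from h import *
R=Ro.from_euler('xyz',[-179.7,-.1,109.9],degrees=True);p=np.array([534.7,-171.9,42.9])
for h in(79,100,120,140):
  print(h,[((proj('scene',R.apply([x,y,-h])+p)-[175,100])*6).round() for x,y in((-38,89),(38,89),(-38,-89),(38,-89),(-16,10),(-38,40))])
plan([483.8,266.4,120],187.1)
E
```

```text
79 [array([157., 430.]), array([357., 440.]), array([297., 237.]), array([467., 244.]), array([279., 339.]), array([201., 370.])]
100 [array([148., 380.]), array([351., 390.]), array([291., 192.]), array([463., 200.]), array([272., 291.]), array([193., 322.])]
120 [array([139., 331.]), array([344., 341.]), array([285., 149.]), array([459., 156.]), array([265., 245.]), array([184., 275.])]
140 [array([130., 281.]), array([338., 291.]), array([279., 104.]), array([455., 111.]), array([258., 197.]), array([176., 226.])]
t 10.22 pos [468.4 262.5 193. ] rot [-180.    -0.5 -172.9] q [ 28.  15.  93.   0.  73. -69.] F [-0.9  1.1  0.6] w 90.9
row shift [-0.033   0.0039  0.1457] turn 0.001
```

The body's underside also sits about 40 mm higher than stated, so the whole gripper is offset consistently. There's clearance over the tray (body about 140 mm, tray 130 mm). Descending.

Emit:
arm_command:
  targets:
    - [0,-0.033,0.006,0.04,0]
    - [0,-0.033,0.006,0.08,0]
    - [0,-0.033,0.006,0.12,0]
    - [0,-0.033,0.006,0.16,0]
    - [0,-0.033,0.006,0.2,0]
    - [0,-0.033,0.006,0.24,0]
    - [0,-0.033,0.006,0.24,0]
    - [0,-0.033,0.006,0.24,0]

```text
time_s: 10.88
ee_pos: [482.7, 265.8, 73.0]
ee_rot: [-180.0, -0.6, -173.0]
force: [0.3, -0.2, 0.6]
gripper_width: 91.2
```

```bash
python3 -c "
from h import *
plan([483.8,266.4,22],187.1)
a=env.grab_frame('side')[:,:,::-1]
cv2.imwrite('pics/s7.png',cv2.resize(a[190:340,220:400],None,fx=4,fy=4,interpolation=cv2.INTER_CUBIC))
im=env.grab_frame('wrist')[:,:,::-1];cv2.imwrite('pics/w7.png',cv2.resize(im[150:280,220:430],None,fx=3.5,fy=3.5,interpolation=cv2.INTER_CUBIC))"
```

```text
t 10.88 pos [482.7 265.8  73. ] rot [-180.    -0.6 -173. ] q [ 28.  22. 101.   0.  58. -70.] F [ 0.3 -0.2  0.6] w 91.2
row shift [-0.0035  0.001   0.102 ] turn -0.002
```

View pics/s7.png

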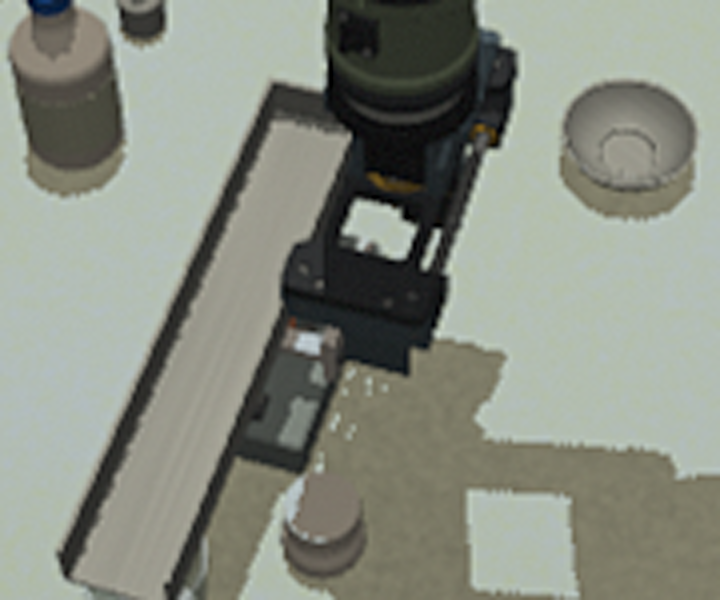

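View pics/w7.png

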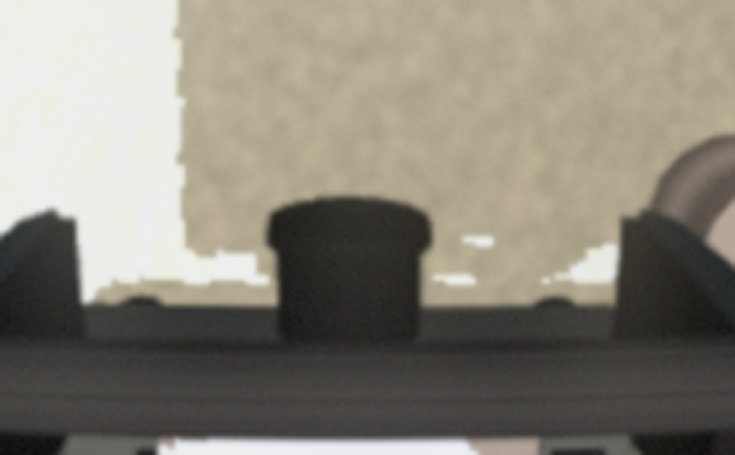

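Emit:
arm_command:
  targets:
    - [0,0,0.001,0.03,0]
    - [0,0,0.001,0.06,0]
    - [0,0,0.001,0.085,0]
    - [0,0,0.001,0.1,0]
    - [0,0,0.001,0.1,0]
    - [0,0,0.001,0.1,0]
  squeeze: 30

```text
time_s: 11.48
ee_pos: [484.4, 267.7, 25.5]
ee_rot: [179.9, -0.3, -172.9]
force: [-0.9, -0.9, 0.3]
gripper_width: 91.5
```

```bash
python3 -c "
from h import *
plan([483.3,266.4,22],187.1)"
```

```text
t 11.48 pos [484.4 267.7  25.5] rot [ 179.9   -0.3 -172.9] q [ 28.  25. 104.   0.  51. -70.] F [-0.9 -0.9  0.3] w 91.5
row shift [ 0.0025 -0.0024  0.007 ] turn -0.001
```

Emit:
arm_command:
  targets:
    - [0,0.003,-0.002,0.01,0]
    - [0,0.003,-0.002,0.01,0]
    - [0.5,0.003,-0.002,0.01,0]
    - [1,0.003,-0.002,0.01,0]
    - [1,0.003,-0.002,0.01,0]
    - [1,0.003,-0.002,0.01,0]
    - [1,0.003,-0.002,0.01,0]
    - [1,0.003,-0.002,0.01,0]
  squeeze: 40

```text
time_s: 12.15
ee_pos: [483.0, 266.6, 20.5]
ee_rot: [179.9, -0.3, -172.9]
force: [-0.1, 0.2, -0.7]
gripper_width: 54.0
```

Emit:
arm_command:
  targets:
    - [1,0,0,0,0]
    - [1,0,0,0,0]
    - [1,0,0,0,0]
    - [1,0,0,0,0]
    - [1,0,0,0,0]
    - [1,0,0,0,0]
  squeeze: 40

```text
time_s: 12.65
ee_pos: [483.0, 266.7, 20.5]
ee_rot: [179.9, -0.3, -172.9]
force: [-0.6, -0.1, 0.3]
gripper_width: 31.1
```

```bash
python3 -c "
from h import *
plan([483.3,266.4,22],187.1)
im=env.grab_frame('wrist')[:,:,::-1];cv2.imwrite('pics/w8.png',cv2.resize(im[150:280,220:430],None,fx=3.5,fy=3.5,interpolation=cv2.INTER_CUBIC))"
```

```text
t 12.65 pos [483.  266.7  20.5] rot [ 179.9   -0.3 -172.9] q [ 28.  25. 105.   0.  51. -70.] F [-0.6 -0.1  0.3] w 31.1
row shift [-0.0005 -0.0006 -0.003 ] turn -0.001
```

View pics/w8.png

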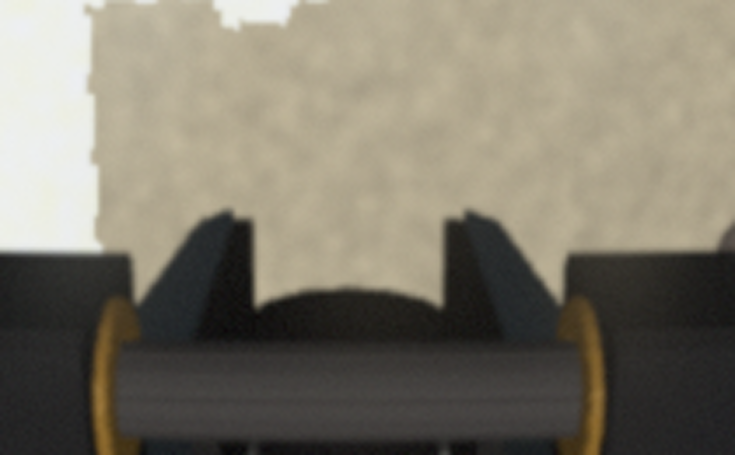

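Emit:
arm_command:
  targets:
    - [1,0,0,0,0]
    - [1,0,0,0,0]
  squeeze: 40

```text
time_s: 12.87
ee_pos: [483.0, 266.7, 20.5]
ee_rot: [179.9, -0.3, -172.9]
force: [-0.4, 1.1, 0.2]
gripper_width: 30.5
```

```bash
python3 -c "
from h import *
plan([483.3,266.4,22],187.1)
a=env.grab_frame('side')[:,:,::-1]
cv2.imwrite('pics/s8.png',cv2.resize(a[210:330,250:390],None,fx=5,fy=5,interpolation=cv2.INTER_CUBIC))
im=env.grab_frame('scene')[:,:,::-1];cv2.imwrite('pics/c8.png',cv2.resize(im[100:290,330:540],None,fx=3.5,fy=3.1,interpolation=cv2.INTER_CUBIC))"
```

```text
t 12.87 pos [483.  266.7  20.5] rot [ 179.9   -0.3 -172.9] q [ 28.  25. 105.   0.  51. -70.] F [-0.4  1.1  0.2] w 30.5
row shift [-0.0004 -0.0007 -0.003 ] turn -0.001
```

View pics/s8.png

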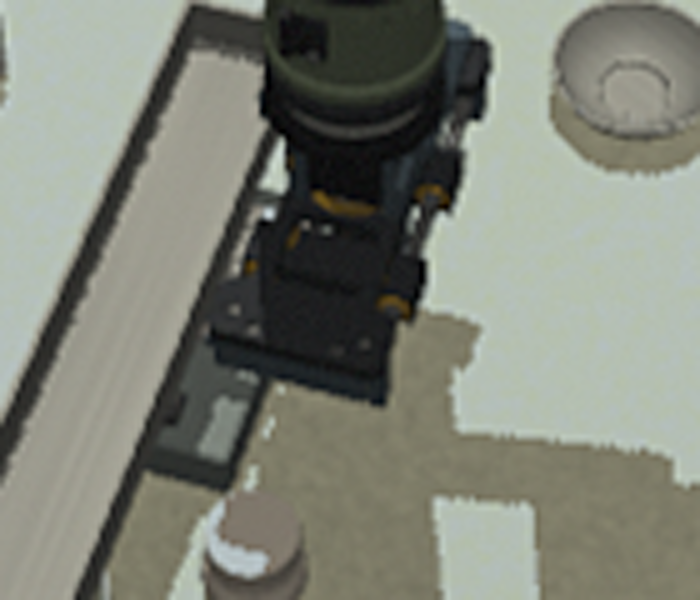

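View pics/c8.png

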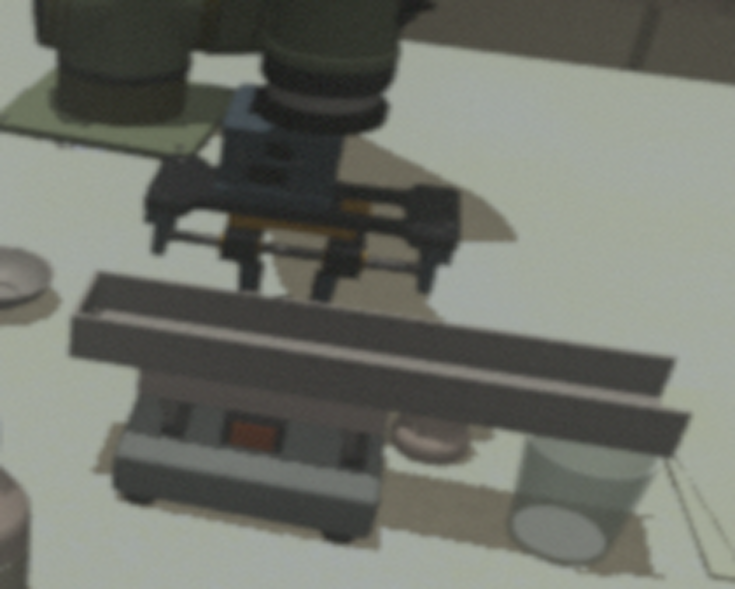

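The jaws are stopped on the flange at a steady 30.5–31 mm. Pulling back in small steps.

Emit:
arm_command:
  targets:
    - [1,0,0,0,0]
    - [1,0.002,0,0,0]
    - [1,0.004,0,0,0]
    - [1,0.006,0,0,0]
    - [1,0.008,0,0,0]
    - [1,0.01,0,0,0]
    - [1,0.01,0,0,0]
  squeeze: 50

```text
time_s: 13.55
ee_pos: [480.3, 266.4, 20.6]
ee_rot: [179.9, -0.1, -172.9]
force: [6.3, 0.3, -5.7]
gripper_width: 30.5
```

```bash
python3 -c "
from h import *
plan([483.0,266.7,20.5],187.1)
im=env.grab_frame('wrist')[:,:,::-1];cv2.imwrite('pics/w9.png',cv2.resize(im[150:280,220:430],None,fx=3.5,fy=3.5,interpolation=cv2.INTER_CUBIC))"
```

```text
t 13.55 pos [480.3 266.4  20.6] rot [ 1.799e+02 -1.000e-01 -1.729e+02] q [ 28.  24. 105.   0.  50. -69.] F [ 6.3  0.3 -5.7] w 30.5
row shift [-0.0055 -0.0001  0.0002] turn -0.0
```

View pics/w9.png

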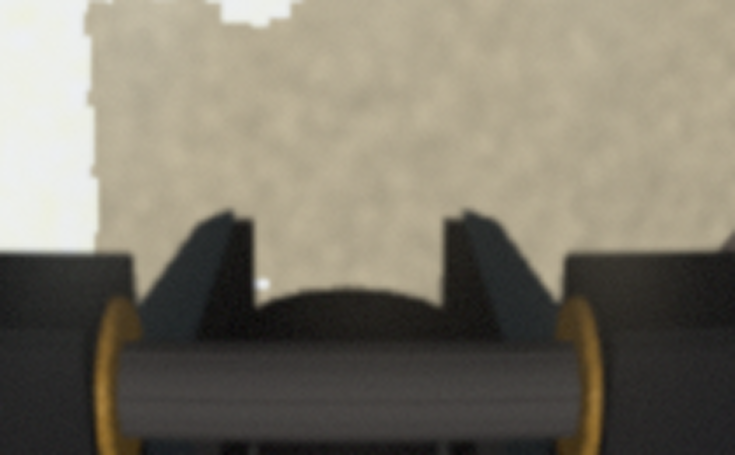

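The knob is following: 2.7 mm of travel, 6.3 N, which matches the spring, and no slip in the view. Continuing.

Emit:
arm_command:
  targets:
    - [1,0.005,0,0,0]
    - [1,0.008,0,0,0]
    - [1,0.011,0,0,0]
    - [1,0.014,0,0,0]
    - [1,0.017,0,0,0]
    - [1,0.02,0,0,0]
    - [1,0.02,0,0,0]
  squeeze: 60

```text
time_s: 14.18
ee_pos: [473.7, 265.7, 20.7]
ee_rot: [179.9, 0.3, -172.9]
force: [8.4, 0.6, -7.2]
gripper_width: 30.4
```

```bash
python3 -c "
from h import *
plan([483.0,266.7,20.5],187.1)"
```

```text
t 14.18 pos [473.7 265.7  20.7] rot [ 179.9    0.3 -172.9] q [ 28.  24. 106.   0.  49. -69.] F [ 8.4  0.6 -7.2] w 30.4
row shift [-0.0187 -0.0003  0.0004] turn 0.0
```

Emit:
arm_command:
  targets:
    - [1,0.008,0,0,0]
    - [1,0.011,0,0,0]
    - [1,0.014,0,0,0]
    - [1,0.017,0,0,0]
    - [1,0.018,0,0,0]
    - [1,0.018,0,0,0]

```text
time_s: 14.68
ee_pos: [469.2, 265.2, 20.7]
ee_rot: [179.8, 0.8, -172.8]
force: [11.1, -0.7, -9.0]
gripper_width: 30.3
```

```bash
python3 -c "
from h import *
plan([483.0,266.7,20.5],187.1)
im=env.grab_frame('wrist')[:,:,::-1];cv2.imwrite('pics/w10.png',cv2.resize(im[150:280,220:430],None,fx=3.5,fy=3.5,interpolation=cv2.INTER_CUBIC))"
```

```text
t 14.68 pos [469.2 265.2  20.7] rot [ 179.8    0.8 -172.8] q [ 28.  23. 107.  -0.  48. -69.] F [11.1 -0.7 -9. ] w 30.3
row shift [-0.0278 -0.0004  0.0008] turn 0.002
```

View pics/w10.png

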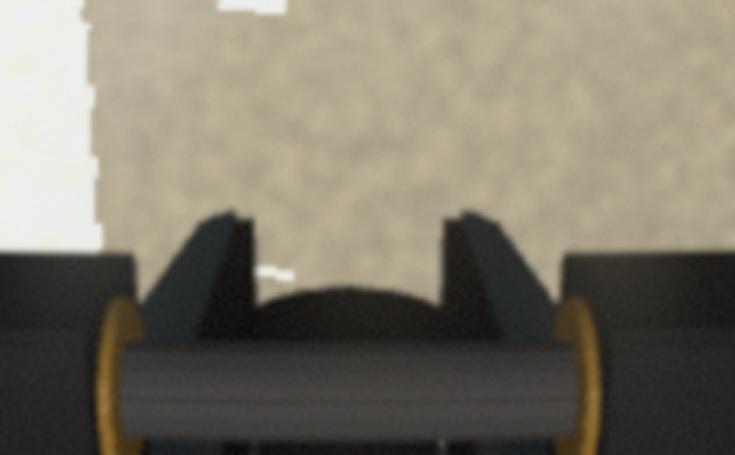

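The TCP moved 13.9 mm, but the tilt under load takes back about 1 mm at the knob. I'll pull on to the stop.

Emit:
arm_command:
  targets:
    - [1,0.01,0,0,0]
    - [1,0.012,0,0,0]
    - [1,0.014,0,0,0]
    - [1,0.014,0,0,0]

```text
time_s: 15.07
ee_pos: [469.8, 265.4, 20.9]
ee_rot: [179.8, 1.7, -172.7]
force: [19.0, -1.9, -13.9]
gripper_width: 30.6
```

```bash
python3 -c "
from h import *
plan([483.0,266.7,20.5],187.1)"
```

```text
t 15.07 pos [469.8 265.4  20.9] rot [ 179.8    1.7 -172.7] q [ 29.  23. 108.  -1.  47. -68.] F [ 19.   -1.9 -13.9] w 30.6
row shift [-0.0264 -0.0007  0.0015] turn 0.004
```

The force jumped to 19 N with no further travel, so the pin is against its stop. With the tilt corrected, knob travel comes to 14.9–15.2 mm. I'll check that it's steady and that the dial and surroundings are unchanged.

```bash
python3 -c "
from h import *
for i in range(4):
  im=env.grab_frame('wrist')[:,:,::-1]
  plan([483.0,266.7,20.5],187.1)
cv2.imwrite('pics/w11.png',im)
cv2.imwrite('pics/s11.png',env.grab_frame('side')[:,:,::-1])"
```

```text
t 15.12 pos [469.8 265.4  20.9] rot [ 179.8    1.7 -172.7] q [ 28.  23. 108.  -1.  47. -68.] F [ 18.   -0.7 -13.7] w 30.7
row shift [-0.0264 -0.0007  0.0015] turn 0.004
t 15.17 pos [469.8 265.3  20.9] rot [ 179.8    1.7 -172.7] q [ 28.  23. 108.  -1.  47. -68.] F [ 18.   -1.5 -14.4] w 30.6
row shift [-0.0264 -0.0006  0.0015] turn 0.004
t 15.22 pos [469.8 265.4  20.9] rot [ 179.8    1.6 -172.7] q [ 28.  23. 108.  -1.  47. -68.] F [ 19.   -2.  -14.2] w 30.4
row shift [-0.0265 -0.0007  0.0015] turn 0.004
t 15.27 pos [469.8 265.3  20.8] rot [ 179.8    1.6 -172.7] q [ 28.  23. 108.  -1.  47. -68.] F [ 17.8  -0.6 -14.2] w 30.8
row shift [-0.0265 -0.0007  0.0014] turn 0.004
```

View pics/w11.png

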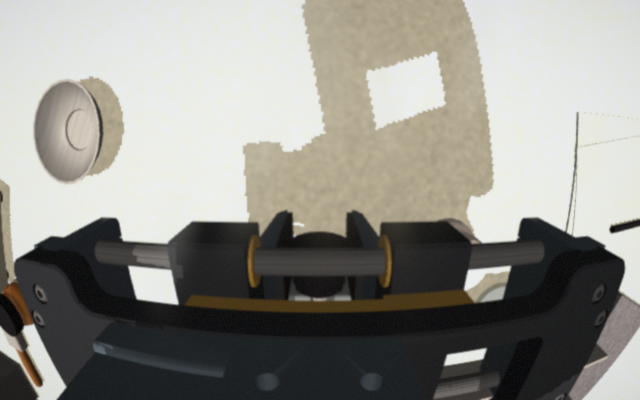

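View pics/s11.png

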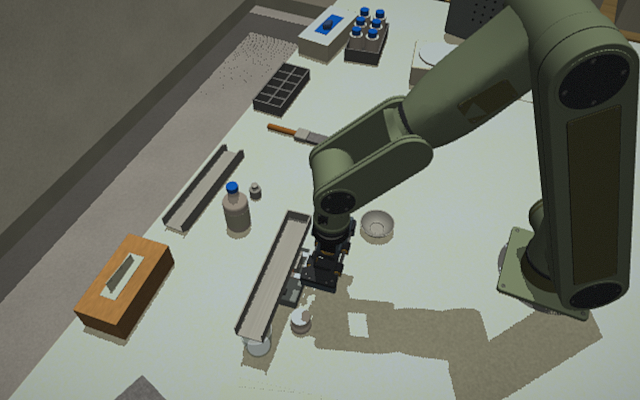

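The knob is steady between the pads and everything visible is in place. In the side view the arm hides the jar and dial, so I'll check those from the scene camera.

```bash
python3 -c "
from h import *
a=env.grab_frame('scene')[:,:,::-1]
cv2.imwrite('pics/c11.png',cv2.resize(a[130:310,120:540],None,fx=1.9,fy=1.9,interpolation=cv2.INTER_CUBIC))
b=cv2.imread('pics/scene0.png');print('diff jar',np.abs(a[190:235,230:265].astype(int)-b[190:235,230:265]).mean())
plan([483.0,266.7,20.5],187.1)"
```

```text
diff jar 4.916402116402116
t 15.37 pos [469.8 265.4  20.9] rot [ 179.8    1.6 -172.7] q [ 28.  23. 108.  -1.  47. -68.] F [ 17.9  -1.4 -13.9] w 30.6
row shift [-0.0264 -0.0007  0.0015] turn 0.004
```

View pics/c11.png

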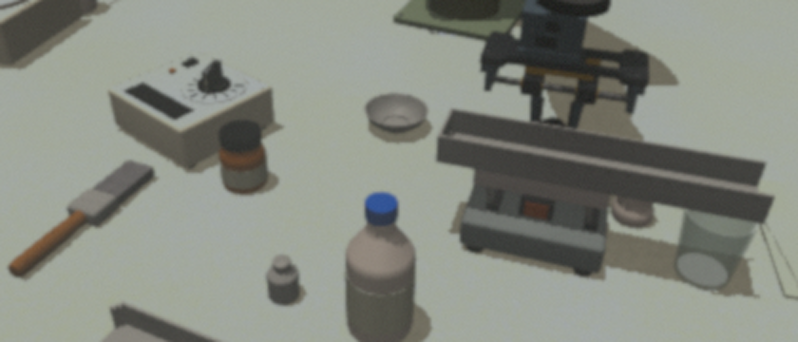

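The dial at (213,78) still stands as I left it, all loose things are in their places, and the grip is steady. Handing in.

```bash
python3 -c "
from h import *
print(env.job_done());plan([483.0,266.7,20.5],187.1)"
```

```text
the job is handed in; nothing more can be done
None
the job is handed in; nothing more can be done
```

I turned the dial to mark 4, then pulled the lock pin fully back. I handed the job in at about 15.4 s of the 67 s, with the gripper still holding the knob at 60 N.

- **Dial:** it started at mark 7.03. After I let go, the wrist camera put it at 4.01, and the last scene view showed no change.
- **Lock pin:** I estimate 14.9–15.2 mm of travel, worked out from the tool's position and tilt, since I couldn't read the pin directly. Pulling further raised the force from 11 N to about 18–19 N with no more travel, so it should be against its stop. Position, force and opening then stayed steady over the last readings.
- **Surroundings:** the final side and scene pictures show the glassware, tools and other things where they were.

Three things didn't match the description:
- **Finger length:** the fingertips are about 37 mm short of the stated TCP in all three camera views. My first grip on the dial closed in the air above the bar without touching anything. I corrected for this and repeated it.
- **Knob size:** the jaws stopped at 30.5 mm on the flange, which is listed as 33 mm. I didn't find out why, but I saw no slip.
- **Downward force:** the tool also felt about 14 N downward during the hold, which I didn't track down.

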